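Put the two rails back on the tabletop hanger rack

TASK

Put the little hanger rack back together: lay the shortest of the three wooden rails across the low front pair of cradles first, then the longest across the tall rear pair, each resting in both of its cradles with its end blocks just outside them. Leave the middle-length spare rail, and everything else on the table, where it is and standing as it is.

Things in the scene. Friction and masses are not known exactly. Their poses are not given: they have to be found in the camera images.
- rack: hanger rack, fixed: plywood base 170 (own x) x 210 (own y) x 15 high with four wooden posts, each topped by an upward-open V cradle (90 degrees, 14 thick along y, reaching 9 above and 27 to each side of a resting bar's axis). Origin: centre of the base's underside; own -x is its front, z up. Rails lie along its y. The tall pair stands 75 behind the low pair.
- low_seat (a point): on the rack, midway between the low front cradles (their centres 53 to either side along rack y, each 14 thick): where the middle of the short rail's bar axis belongs, 85 above the table. Axes as the rack's. The rail has 5 of lengthwise play either way before an end block meets a cradle.
- high_seat (a point): on the rack, midway between the tall rear cradles (their centres 73 to either side along rack y, each 14 thick): where the middle of the long rail's bar axis belongs, 165 above the table. Axes as the rack's. 5 of lengthwise play either way.
- rail_short: shortest of three dark wooden rails, 160 long: a round bar of diameter 18 along its own y, with a square block 34 x 34 x 15 thick at each end (130 of bar between the blocks); about 98 g. Origin: middle of the bar, on its axis (17 above the table as it lies). Either end may point either way. Belongs across the low front cradles.
- rail_long: longest of three dark wooden rails, 200 long: a round bar of diameter 18 along its own y, with a square block 34 x 34 x 15 thick at each end (170 of bar between the blocks); about 122 g. Origin: middle of the bar, on its axis (17 above the table as it lies). Either end may point either way. Belongs across the tall rear cradles.
- rail_spare: middle-length of three dark wooden rails, 180 long: a round bar of diameter 18 along its own y, with a square block 34 x 34 x 15 thick at each end (150 of bar between the blocks); about 110 g. Origin: middle of the bar, on its axis (17 above the table as it lies). Either end may point either way. A spare that stays where it lies.
- stick1: upright glue stick, white barrel with grey cap, diameter 30, height 62; origin at the centre of its underside. Stands between the rails. Bystander.
- stick2: second glue stick, the same (diameter 30, height 62; origin at the centre of its underside). Bystander.
- pump: white pump bottle, diameter 62, overall height 169 with its spout; origin at the centre of its underside. Stands near the middle, between rack and rails. Bystander.
- hanger1: small flat clear plastic clothes hanger lying on the table, about 75 x 97, 7 thick; origin at its underside near its middle. Bystander.
- hanger2: small flat grey plastic clothes hanger lying on the table, about 75 x 97, 7 thick; origin at its underside near its middle. Bystander.
- mug: white mug, diameter 80, height 90, handle at its own +y; origin at the centre of its underside. Stands beyond the work area. Bystander.
- tape: flat-lying cardboard tape ring, outer diameter 90, height 25; origin at the centre of its underside. Bystander.
Things that resemble listed ones, but are neither listed nor needed, are in the scene too. Leave any red look-alike of the rail_long alone.

How it is judged:
By the outcome, as a careful person would: the job done as asked, in the order asked, and still so for the second after the job is handed in, with the robot touching nothing.
It also fails if it takes over 59 s, if anything falls off the work surface, if the arm or the gripper's body presses on something with over 40 N, if the wrist force passes 120 N, or if a joint passes its speed limit or range.

ROBOT

A 6-joint arm with a two-finger parallel gripper is mounted at the origin on the work surface. World frame = base frame: x ahead of the robot, y to its left, z up, the work surface at z = 0. Lengths are in m, angles in degrees, forces in N, time in s.
With the tool pointing down it reaches from about 0.35 to 0.775 m from the base axis. Payload 5.5 kg.
Tool frame: the origin (TCP) lies midway between the tips of the shut fingers; the grasp point (between the pads) lies 19 mm behind it; y points along the fingers, x is the direction in which the jaws open and shut, and the axes are right-handed (so a half turn about y gives the same grasp; the last joint's range is limited). The gripper opens to 85 mm and grips with 20 to 120 N. Pads are 22 mm wide; open, the fingers measure 114 mm over their backs; the gripper's body (76 mm by 85 mm) begins 54 mm behind the grasp point. The pads swing forward as they close: fully open they stand 13 mm farther back than shut.
Start: joints at [-77.556, 17.945, 2.641, 74.691, 0, 82.002], TCP at [0.201, -0.539, 0.231] pointing down, gripper open.
Joint ranges: [-158.12, 158.12], [-49.38, 96.58], [-58.88, 72.47], [-126.05, 133.96], [-84.25, 85.87], [-180, 180]. Speed limits (degrees/s): [147.25, 147.25, 180, 180, 180, 180].

INTERFACE

Orientations are given as [roll, pitch, yaw] about the fixed x, y, z axes, in that order (R = Rz(yaw) Ry(pitch) Rx(roll)).
In Python, from bench import manip gives the robot as it stands.
- The arm moves only by the tool arm_command, never from a script. Its argument "motion" is a list of rows, each a list of 5 numbers: the closure, from 0 (fully open) to 1 (shut), then the shift along the tool's x, y, z in cm, then the turn about the tool's y in rad. In form: [[grip, tx, ty, tz, turn], ...]. A call has 1 to 20 rows; each row shifts and turns the commanded pose from where the row before left it, along the tool's axes as they then stand; what a row does not reach is not made up. A row lasts 1/10 s, in which the tool goes at most 50 mm and 8.59 degrees, less where a joint would pass 70% of its speed; a pose out of reach is approached as far as the arm can. A call is refused whole if a number of a shift passes 5 or a number of a turn 0.15, either way. A call with a gripper value outside its range is refused whole. The fingers move at their own pace and stop on an object; "newtons" is the grip in N (left out, the last holds). Time passes only in rows, so rows that do not move let the fingers close. It gives the time, the measured TCP pose, the force and the opening at its end, in the units of the state.
- manip.read_state(): the state, without advancing time (a new reading comes with each control period).
- manip.grab_frame(name): name is "side" or "top" or "wrist"; returns the picture (400x640x3 uint8, blue, green, red); there is no depth.
- manip.camera_params(name): a dict with "fx", "fy", "cx", "cy" (pixels), "distortion" ([k1, k2, p1, p2, k3] as OpenCV has them; the pictures are not rectified), "R" (3x3) and "t" (3): a world point X has camera coordinates R X + t. Camera axes: x right, y down, z forward; pixel columns grow to the right and rows downward; lengths in m; the calibration is good to about 2 mm. A picture is of the moment at which its call begins: read the wrist's pose just before it. camera_params takes no time and is no camera call; for the wrist camera it gives the pose at the moment of the call.
- manip.finish_job(): hands the job in, once; it reports no verdict.
Trained networks look in the newest picture that a camera, given by its name, has taken for a name from the list of things; names that differ only in an ending like _2 or _b are one class to them, and where a whole thing is asked for, a point or a joint stands for the part that bears it (a point fixed in the world has none). Each returns a list of dicts, best first, with "score" (0 to 1); they miss things now and then, are a little off and sometimes report something else, mostly with a low value. They report only what shows in the picture. A call takes as long as a camera call. They do not tell look-alikes from the thing itself.
- manip.find_in(camera, name): "box" ([left, top, width, height] in pixels, round what is visible of it).
- manip.mark_of(camera, name): "position" ([column, row] in pixels: a listed point, or the origin of a listed thing).
The state is a dict: "clock": time; "joints": joint angles; "joint_velocities": joint speeds; "joint_torque": joint torques, N m; "tool_pos": TCP position; "tcp_rot": TCP orientation; "contact_force": force on the tool from outside, world axes, zero at the start; "ft_torque": the same for the moment, N m; "gripper_width": finger opening in m.
Only numpy, scipy, OpenCV 4.12 (cv2) and the standard library are available. Lean on these libraries where they do the work, as an engineer would, in place of code of your own. Each camera call takes 0.05 s, during which the arm holds its last target.

## Working session

There is one attempt and no reset: what is moved stays moved. The work goes in short steps, Python scripts to look and compute and a tool call to move; the robot and the scene stay as the last step left them, time stands still between calls to the robot, and variables do not carry over. Pictures are saved under pics/ and viewed, and the job is handed in when it is done.

Besides the shell and the picture viewer there is one more tool, called after "Request:" as name(argument=value, ...) on one line, values as JSON. arm_command: Moves the arm, as the interface text tells. Its arguments: {"type":"object","properties":{"motion":{"type":"array"},"newtons":{"type":"number"}},"required":["motion"]}

```bash
ls; mkdir -p pics; python3 - <<'E'
from bench import manip
import cv2
print(manip.read_state())
for n in ("side","top","wrist"):
    p=manip.camera_params(n); print(n,p)
    cv2.imwrite(f"pics/{n}0.png",manip.grab_frame(n))
E
```

```text
pics
{'clock': 0.0, 'joints': array([-7.75545121e+01,  1.79932921e+01,  2.57564545e+00,  7.46894292e+01,
        5.61969747e-04,  8.20026083e+01]), 'joint_velocities': array([-0.04613062,  0.06130675,  0.01954135,  0.02568625,  0.00196571,
       -0.02124202]), 'joint_torque': array([ 1.45414247e-04, -4.80626643e+01,  2.98533440e+01,  1.95015944e-02,
       -4.05366825e-05, -1.57011321e-06]), 'tool_pos': array([ 0.20072467, -0.53827962,  0.23037466]), 'tcp_rot': array([-89.98454623,   0.10595624, -69.55710664]), 'contact_force': array([-0.39332402,  0.04128905,  0.37430954]), 'ft_torque': array([-0.03182877,  0.00855498,  0.04118692]), 'gripper_width': 0.08568618128232157}
side {'fx': 392.55280423835694, 'fy': 392.55280423835694, 'cx': 321.4295212230134, 'cy': 195.24005386077712, 'distortion': array([-0.00603949,  0.        ,  0.        ,  0.        ,  0.        ]), 'R': array([[-0.95385399, -0.29999972,  0.01275661],
       [-0.19907691,  0.60002145, -0.77481781],
       [ 0.22479089, -0.74160261, -0.63205587]]), 't': array([0.47905348, 0.16134008, 1.03324296])}
top {'fx': 464.96541834192334, 'fy': 464.96541834192334, 'cx': 320.118387822214, 'cy': 202.92386133752842, 'distortion': array([0.01660851, 0.        , 0.        , 0.        , 0.        ]), 'R': array([[-0.01947784, -0.99974894, -0.01107577],
       [-0.98247046,  0.02119306, -0.18520977],
       [ 0.185398  ,  0.00727413, -0.98263659]]), 't': array([0.06881125, 0.49211618, 1.2279427 ])}
wrist {'fx': 338.1581509609385, 'fy': 338.1581509609385, 'cx': 317.56344775458354, 'cy': 194.547816191706, 'distortion': array([-0.05968206,  0.        ,  0.        ,  0.        ,  0.        ]), 'R': array([[ 0.34924966, -0.93702307, -0.00352632],
       [-0.89630545, -0.33516594,  0.29034519],
       [-0.27324205, -0.0982423 , -0.95691548]]), 't': array([-0.57275229, -0.03631388,  0.38038581])}
```

View pics/side0.png

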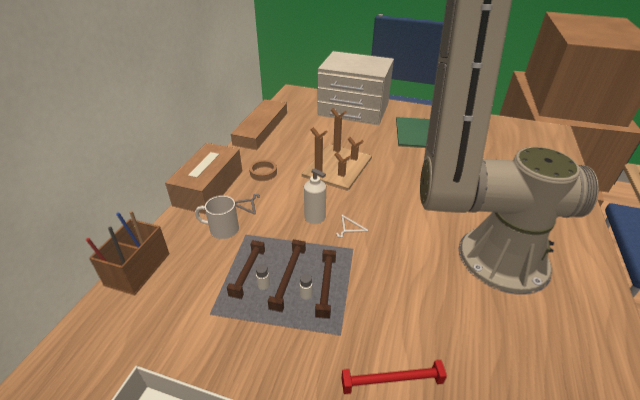

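View pics/top0.png

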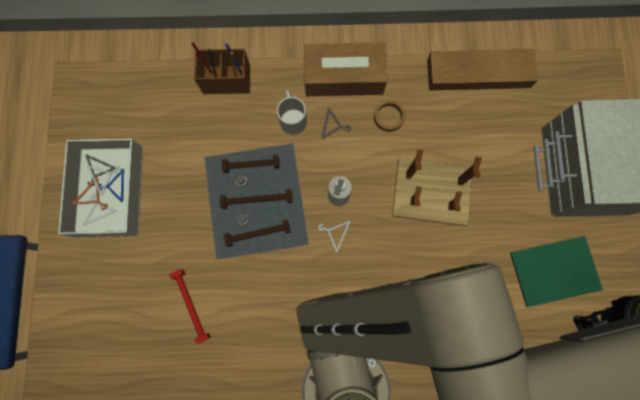

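View pics/wrist0.png

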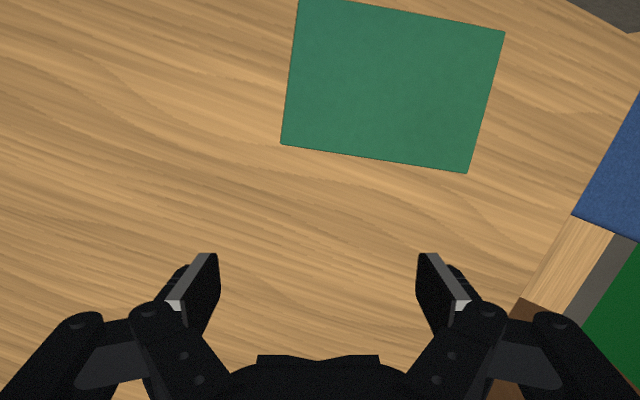

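The side view shows three dark rails on the mat at about (247,268), (288,275) and (326,283), with the rack at (338,155) and the red look-alike at (394,377). In the top view the dark rails are at (250,162), (256,199) and (257,233). I'll measure them next.

```bash
cat > h.py <<'E'
from bench import manip
import cv2, numpy as np
def P(n):
    p=manip.camera_params(n); K=np.array([[p['fx'],0,p['cx']],[0,p['fy'],p['cy']],[0,0,1.]])
    return K,np.array(p['distortion'],float),np.array(p['R']),np.array(p['t'])
def ray(n,uv,cam=None):
    K,d,R,t=cam or P(n)
    q=cv2.undistortPoints(np.array([[uv]],float),K,d)[0,0]
    v=R.T@np.array([q[0],q[1],1]); return -R.T@t, v/np.linalg.norm(v)
def onz(n,uv,z,cam=None):
    c,v=ray(n,uv,cam); return c+v*(z-c[2])/v[2]
def proj(n,X,cam=None):
    K,d,R,t=cam or P(n)
    return cv2.projectPoints(np.atleast_2d(np.array(X,float)),cv2.Rodrigues(R)[0],t,K,d)[0][:,0]
def tri(obs):
    A=np.zeros((3,3));b=np.zeros(3)
    for n,uv in obs:
        c,v=ray(n,uv);M=np.eye(3)-np.outer(v,v);A+=M;b+=M@c
    return np.linalg.solve(A,b)
E
python3 - <<'E'
from h import *
for n in("top","side"):
    im=manip.grab_frame(n)
    a={"top":[(195,135,130,130),(380,140,110,95)],"side":[(215,225,150,110),(295,100,90,95)]}[n]
    for i,(x,y,w,h) in enumerate(a):
        s=6 if w<=130 and n=="top" else 5
        s=min(800//w,600//h)
        cv2.imwrite(f"pics/{n}_c{i}.png",cv2.resize(im[y:y+h,x:x+w],None,fx=s,fy=s,interpolation=cv2.INTER_CUBIC)); print(n,i,s)
    for nm,z in [("rail_short",.017),("rail_long",.017),("rail_spare",.017),("low_seat",.085),("high_seat",.165),("rack",0),("stick1",0),("pump",0)]:
        for r in manip.mark_of(n,nm)[:4]:
            print(n,nm,round(r['score'],2),np.round(r['position'],1),onz(n,r['position'],z).round(4))
E
```

```text
top 0 4
top 1 6
top rail_short 0.73 [249.3 163.7] [0.6172 0.2588 0.017 ]
top rail_long 0.96 [259.2 201. ] [0.5082 0.23   0.017 ]
top rail_long 0.56 [189.3 303.9] [0.2295 0.4171 0.017 ]
top rail_long 0.42 [390.6 121.4] [ 0.7345 -0.1496  0.017 ]
top rail_spare 0.71 [258.7 232. ] [0.4205 0.2309 0.017 ]
top low_seat 0.62 [435.  199.5] [ 0.4888 -0.2461  0.085 ]
top high_seat 0.88 [449.4 162.1] [ 0.5683 -0.2688  0.165 ]
top high_seat 0.59 [249.5 162.1] [0.5798 0.2341 0.165 ]
top rack 0.64 [430.9 190.8] [ 0.5305 -0.2568  0.    ]
top stick1 0.68 [245.7 221.3] [0.4539 0.2703 0.    ]
top stick1 0.48 [239.7 184.7] [0.5603 0.2886 0.    ]
top pump 0.96 [341.1 195. ] [ 0.5239 -0.0012  0.    ]
side 0 5
side 1 6
side rail_short 0.6 [242.8 266.3] [0.6269 0.2551 0.017 ]
side rail_long 0.84 [394.2 375.6] [0.2232 0.4142 0.017 ]
side rail_long 0.56 [287.1 273. ] [0.5147 0.2408 0.017 ]
side rail_spare 0.79 [328.5 282.7] [0.41   0.2376 0.017 ]
side high_seat 0.59 [329.8 120.1] [ 0.5613 -0.2702  0.165 ]
side high_seat 0.37 [347.9 147.4] [ 0.4657 -0.131   0.165 ]
side rack 0.6 [335. 165.] [ 0.5364 -0.2642  0.    ]
side stick1 0.82 [261.8 284.8] [ 0.5656  0.2809 -0.    ]
side stick1 0.69 [308.4 295.8] [0.4476 0.2764 0.    ]
side pump 0.84 [315.3 217.6] [0.5174 0.0111 0.    ]
```

View pics/top_c0.png

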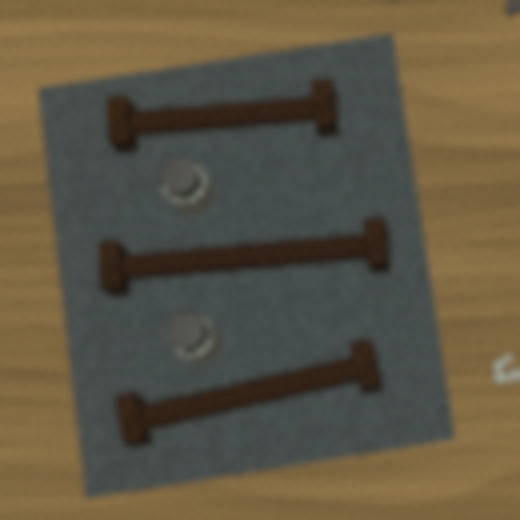

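View pics/top_c1.png

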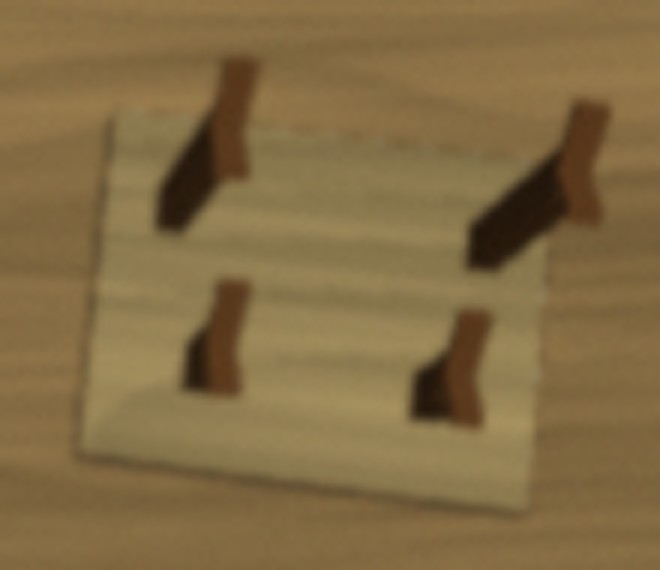

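View pics/side_c0.png

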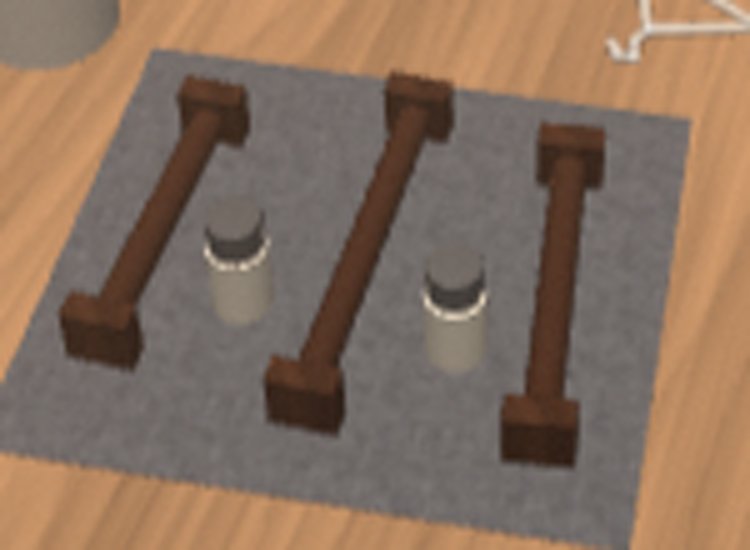

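View pics/side_c1.png

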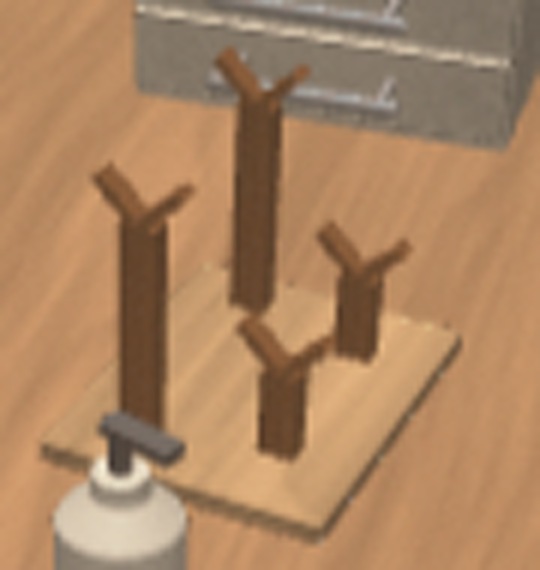

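```bash
cat > fit.py <<'E'
from h import *
from scipy.optimize import least_squares, minimize
T={n:P(n) for n in("top","side")}
def up(c,s,off): return (np.array(c,float)+.5)/s-.5+np.array(off)
# rack
B={(1,1):((115,113),(45,447)),(1,-1):((552,157),(212,265)),(-1,-1):((525,512),(461,338)),(-1,1):((80,457),(322,528))}
obs=[]
for (a,b),(tp,sp) in B.items():
    obs.append(("top",up(tp,6,(380,140)),lambda xl,a=a,b=b:(a*.085,b*.105,.015)))
    obs.append(("side",up(sp,6,(295,100)),lambda xl,a=a,b=b:(a*.085,b*.105,.015)))
# cradle tips (tall y+, tall y-, low y+, low y-): top ends (+x,-x); side (+x,-x)
for y,z,dx,tp,tm,sp,sm in [(.073,.165,.075,(240,60),(233,178),(105,172),(185,190)),(-.073,.165,.075,(592,104),(588,222),(228,57),(300,75)),
   (.053,.085,0,(233,283),(227,393),(250,325),(325,343)),(-.053,.085,0,(475,313),(468,424),(327,230),(403,247))]:
    for sg,t_,s_ in((1,tp,sp),(-1,tm,sm)):
        f=lambda xl,y=y,z=z,dx=dx,sg=sg:(xl+dx+sg*.0243,y,z+.0063)
        obs.append(("top",up(t_,6,(380,140)),f)); obs.append(("side",up(s_,6,(295,100)),f))
def W(p,q):
    c,s=np.cos(p[2]),np.sin(p[2]); return np.array([p[0]+c*q[0]-s*q[1],p[1]+s*q[0]+c*q[1],q[2]])
def res(p): return np.concatenate([proj(n,W(p,f(p[3])),T[n])[0]-uv for n,uv,f in obs])
r=least_squares(res,[.53,-.255,-.1,-.03],loss='soft_l1')
p=r.x;print("rack",p[:2].round(4),np.degrees(p[2]).round(2),"xl",p[3].round(4));print(res(p).reshape(-1,2).round(1).tolist())
print("low",W(p,(p[3],0,.085)).round(4),"high",W(p,(p[3]+.075,0,.165)).round(4))
# rails silhouettes
im={n:manip.grab_frame(n) for n in T}
def mask(n):
    h=im[n].astype(int); b,g,r_=h[...,0],h[...,1],h[...,2]
    return ((r_-b>15)&(r_<125)&(g<80)).astype(np.uint8)
reg={"top":(205,143,105,115),"side":(218,232,140,105)}
M={}
S=4
for n,(x,y,w,hh) in reg.items():
    m=mask(n)[y:y+hh,x:x+w]*255; M[n]=cv2.resize(m,None,fx=S,fy=S,interpolation=cv2.INTER_LINEAR)>127
    cv2.imwrite(f"pics/m_{n}.png",M[n]*np.uint8(255))
def render(n,p,L,zo):
    x0,y0,w,hh=reg[n]; out=np.zeros((hh*S,w*S),np.uint8)
    def add(q):
        uv=proj(n,[W(p,k) for k in q],T[n]); uv=(uv+.5-[x0,y0])*S-.5
        cv2.fillConvexPoly(out,cv2.convexHull(np.round(uv*16).astype(np.int32)),1,shift=4)
    for s in(1,-1):
        add([(a*.017,s*(L/2-b),zo+.017+c*.017) for a in(1,-1) for b in(0,.015) for c in(1,-1)])
    add([(.009*np.cos(t),s*(L/2-.01),zo+.017+.009*np.sin(t)) for t in np.linspace(0,6.28,16) for s in(1,-1)])
    return out.astype(bool)
for nm,L,g in[("short",.16,(.62,.258,.08)),("long",.20,(.511,.235,.08)),("spare",.18,(.415,.234,.15))]:
    near={}
    for n in T: near[n]=cv2.dilate(render(n,g,.21,0).astype(np.uint8),np.ones((33,33)))>0
    def cost(v):
        q=(v[0],v[1],v[2]/4); c=0
        for n in T:
            r_=render(n,q,L,v[3] if len(v)>3 else .001); c+=1-(r_&M[n]).sum()/((r_|M[n])&near[n]).sum()
        return c
    best=min((minimize(cost,np.array(g)*[1,1,4]+[0,0,k],method="Nelder-Mead",options=dict(initial_simplex=np.array([[0,0,0],[.01,0,0],[0,.01,0],[0,0,.2]])+np.array(g)*[1,1,4]+[0,0,k])) for k in(-.2,0,.2)),key=lambda r:r.fun)
    v=best.x;print(nm,v[:2].round(4),np.degrees(v[2]/4).round(2),"cost",round(best.fun,3))
E
python3 fit.py
```

```text
rack [ 0.5259 -0.2576] -8.55 xl -0.0369
[[-0.6, -0.6], [-1.2, -1.6], [0.6, 1.0], [-1.8, -1.3], [0.8, 0.8], [0.5, -1.8], [-0.8, 0.4], [0.4, -0.6], [0.0, 0.9], [-0.8, -0.6], [-0.6, -0.2], [0.1, 0.1], [-0.2, 0.6], [-1.3, -0.9], [-0.8, -0.3], [0.1, -0.7], [0.1, 0.6], [-1.0, -1.2], [-0.5, 0.1], [0.7, -0.3], [-0.0, 0.5], [-0.7, -0.7], [-0.3, 0.0], [0.1, -0.1]]
low [ 0.4895 -0.2522  0.085 ] high [ 0.5636 -0.2633  0.165 ]
short [0.6156 0.2566] 3.58 cost 0.357
long [0.5134 0.2399] 3.84 cost 0.391
spare [0.4173 0.2363] 11.97 cost 0.339
```

Candidates in the top view: the short rail at (250,162), about 55 px long; the long rail at (256,199), about 72 px; and the spare at (257,233), about 65 px. The red one at (190,305) is the look-alike. The enlarged crops confirm this. The fits to the given sizes agree between the two cameras, and the rack residuals are about 1 px.

I'll turn in place first.

Request:
arm_command(motion=[[0.5, 0, 0, 0, -0.142], [0.5, 0, 0, 0, -0.142], [0.5, 0, 0, 0, -0.142], [0.5, 0, 0, 0, -0.142], [0.5, 0, 0, 0, -0.142], [0.5, 0, 0, 0, -0.142], [0.5, 0, 0, 0, -0.142], [0.5, 0, 0, 0, -0.142], [0.5, 0, 0, 0, -0.142]], newtons=40)

```text
clock: 2.05
tool_pos: [0.2009, -0.5388, 0.2313]
tcp_rot: [-90.0, -0.0, 4.0]
contact_force: [-0.6, 0.8, 0.0]
gripper_width: 0.0427
```

Request:
arm_command(motion=[[0.5, 2.32, 0, 3.84, 0], [0.5, 2.32, 0, 3.84, 0], [0.5, 2.32, 0, 3.84, 0], [0.5, 2.32, 0, 3.84, 0], [0.5, 2.32, 0, 3.84, 0], [0.5, 2.32, 0, 3.84, 0], [0.5, 2.32, 0, 3.84, 0], [0.5, 2.32, 0, 3.84, 0], [0.5, 2.32, 0, 3.84, 0], [0.5, 2.32, 0, 3.84, 0], [0.5, 2.32, 0, 3.84, 0], [0.5, 2.32, 0, 3.84, 0], [0.5, 2.32, 0, 3.84, 0], [0.5, 2.32, 0, 3.84, 0], [0.5, 2.32, 0, 3.84, 0], [0.5, 2.32, 0, 3.84, 0], [0.5, 2.32, 0, 3.84, 0], [0.5, 2.32, 0, 3.84, 0], [0.5, 2.32, 0, 3.84, 0], [0.5, 2.32, 0, 3.84, 0]])

```text
clock: 4.05
tool_pos: [0.6154, 0.2591, 0.2312]
tcp_rot: [-90.0, -0.0, 3.7]
contact_force: [0.6, 0.1, 1.3]
gripper_width: 0.0427
```

```bash
python3 - <<'E'
from h import *
s=manip.read_state();cam=P("wrist");im=manip.grab_frame("wrist")
np.savez("w1.npz",*cam); cv2.imwrite("pics/w1.png",im)
print(s['tool_pos'],s['tcp_rot'],(-cam[2].T@cam[3]).round(3))
for nm,x,y,a,L in[("short",.6156,.2566,3.58,.16),("long",.5134,.2399,3.84,.2)]:
    a=np.radians(a)
    for k in(-1,1):
        print(nm,k,proj("w",[x-k*(L/2-.015)*np.sin(a),y+k*(L/2-.015)*np.cos(a),.018],cam).round(0))
E
```

```text
[0.61538247 0.25910641 0.23124885] [-9.00062397e+01 -2.22561669e-02  3.67799906e+00] [0.612 0.334 0.373]
short -1 [[316. 225.]]
short 1 [[317. 106.]]
long -1 [[228. 249.]]
long 1 [[215.  96.]]
```

View pics/w1.png

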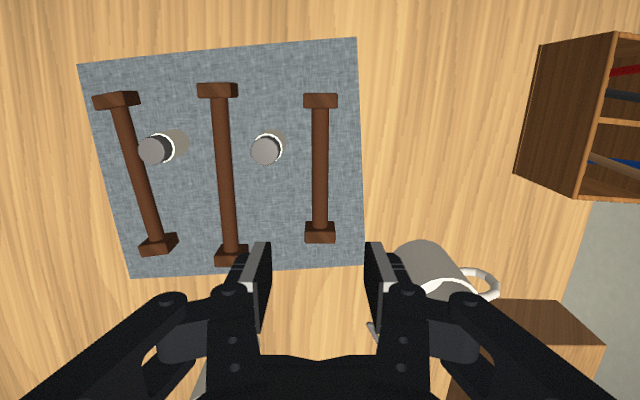

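The wrist view shows the short rail on the right, with block/bar junctions near (320,107) and (320,222). The long rail runs from (217,97) to (230,246), and a stick stands at (266,150).

```bash
python3 - <<'E'
from h import *
d=np.load("w1.npz");cam=[d[k] for k in d]
im=cv2.imread("pics/w1.png").astype(int)
def bar(c0,c1,rows):
    pts=[]
    for r in rows:
        l=im[r,c0:c1]; dark=(l[:,2]-l[:,0]>12)
        k=np.where(dark)[0]; pts.append(onz("w",(c0+(k.min()+k.max())/2,r),.018,cam))
    pts=np.array(pts); f=np.polyfit(pts[:,1],pts[:,0],1); print(f, -np.degrees(np.arctan(f[0])), np.polyval(f,[.2566,.2399])); return f
bar(302,340,range(115,218,5)); bar(200,250,range(105,240,5))
for a,z in(((320,107),.027),((320,222),.027),((217,97),.027),((230,246),.027)): print(onz("w",a,z,cam).round(4))
for a in((266,150),): print(onz("w",a,.062,cam).round(4))
E
```

```text
[-0.05949072  0.63431743] 3.4045544725393566 [0.61905211 0.6200456 ]
[-0.07026229  0.53360249] 4.019127385419862 [0.51557319 0.51674657]
[0.6151 0.321  0.027 ]
[0.6232 0.1987 0.027 ]
[0.5123 0.3246 0.027 ]
[0.5239 0.1631 0.027 ]
[0.5674 0.2805 0.062 ]
```

Request:
arm_command(motion=[[0.58, 0.32, 0, -0.62, 0.005], [0.58, 0, 4, 0, 0], [0.58, 0, 4, 0, 0], [0.58, 0, 4, 0, 0], [0.58, 0, 4, 0, 0], [0.58, 0, 3, 0, 0], [0.58, 0, 1, 0, 0], [0.58, 0, 0, 0, 0]])

```text
clock: 4.9
tool_pos: [0.6171, 0.25, 0.03]
tcp_rot: [-90.1, 0.2, 3.3]
contact_force: [-0.3, 0.6, -0.1]
gripper_width: 0.0356
```

Request:
arm_command(motion=[[0.58, 0.15, 1.2, 0.1, 0], [0.58, 0, 1.2, 0, 0], [0.58, 0, 0, 0, 0]])

```text
clock: 5.2
tool_pos: [0.6193, 0.2522, 0.0063]
tcp_rot: [-90.0, 0.1, 3.4]
contact_force: [-0.6, -0.5, -0.2]
gripper_width: 0.0359
```

```bash
python3 - <<'E'
from h import *
s=manip.read_state();print(s['tool_pos'],s['contact_force'])
cv2.imwrite("pics/w2.png",manip.grab_frame("wrist"))
E
```

```text
[0.61926665 0.25215548 0.00629654] [-0.55467744 -0.49527496 -0.23442698]
```

View pics/w2.png

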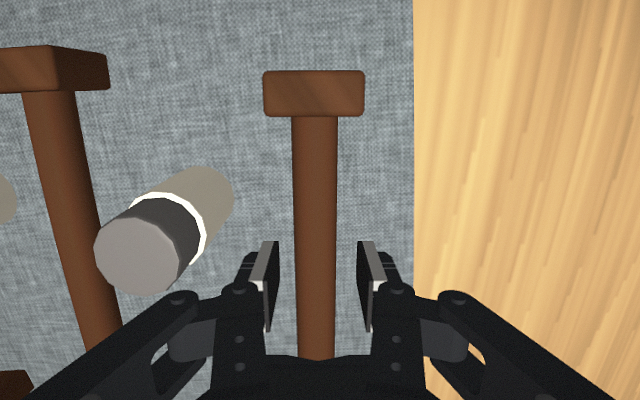

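The bar is centred between the pads, with the stick clear at (150,230). I'll close and lift.

Request:
arm_command(motion=[[1, 0, 0, 0, 0], [1, 0, 0, 0, 0], [1, 0, 0, 0, 0], [1, 0, 0, 0, 0], [1, 0, 0, 0, 0], [1, 0, 0, 0, 0]], newtons=50)

```text
clock: 5.85
tool_pos: [0.6203, 0.2526, 0.008]
tcp_rot: [-90.0, -0.1, 3.4]
contact_force: [-0.7, -0.0, 4.9]
gripper_width: 0.0161
```

Request:
arm_command(motion=[[1, 0, -1, 0, 0], [1, 0, -2, 0, 0], [1, 0, -4, 0, 0], [1, 0, -4, 0, 0], [1, 0, -4, 0, 0], [1, 0, -4, 0, 0], [1, 0, -4, 0, 0], [1, 0, 0, 0, 0]])

```text
clock: 6.65
tool_pos: [0.6221, 0.253, 0.2444]
tcp_rot: [-89.9, -0.6, 3.4]
contact_force: [0.8, 0.4, 0.0]
gripper_width: 0.016
```

```bash
python3 - <<'E'
from h import *
s=manip.read_state();cam=P("wrist");print(s['tool_pos'],s['tcp_rot'],s['gripper_width'])
cv2.imwrite("pics/w3.png",manip.grab_frame("wrist"));np.savez("w3.npz",*cam)
im=manip.grab_frame("top")[120:270,180:360];cv2.imwrite("pics/t3.png",cv2.resize(im,None,fx=4,fy=4,interpolation=cv2.INTER_CUBIC))
E
```

```text
[0.62214957 0.25300672 0.24443874] [-89.88821462  -0.58495378   3.38042759] 0.016049526446539814
```

View pics/w3.png

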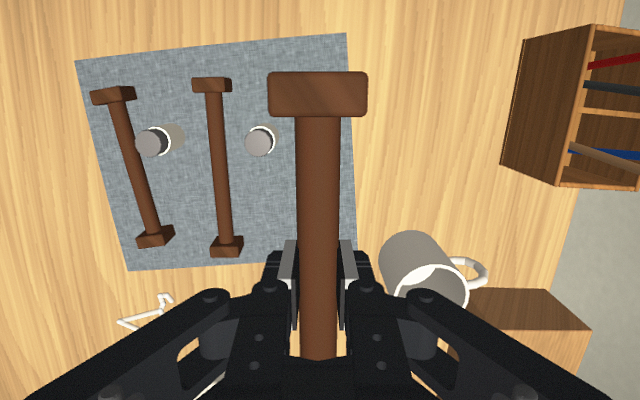

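View pics/t3.png

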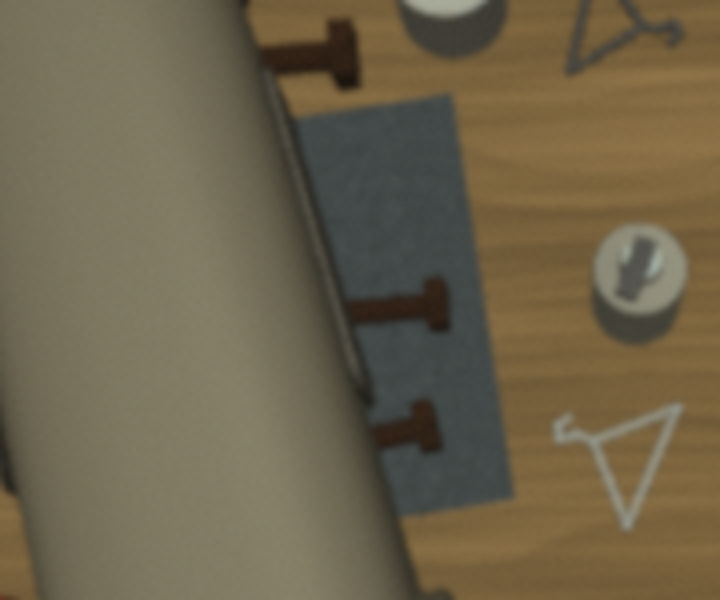

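The wrist shows the short rail gripped, with its far block at rows 72–116 and its bar centred near column 317. Next I'll work out where its middle sits relative to the TCP.

```bash
python3 - <<'E'
from h import *
d=np.load("w3.npz");cam=[d[k] for k in d]
tcp=np.array([0.6215,0.2528]);
for uv in((268,72),(368,72),(318,72),(318,116),(317.5,200),(317.5,130)):
    for z in (.270,.274):
        X=onz("w",uv,z,cam);print(uv,z,X.round(4))
# also predict block corners for hypotheses: rail mid offset dy along tool z, axis height h rel TCP
yaw=np.radians(3.4);tx=np.array([np.cos(yaw),np.sin(yaw)]);tz=np.array([-np.sin(yaw),np.cos(yaw)])
for o in(.003,.006,.009):
  for h in(.009,.012):
    out=[]
    for a,b,c in((-.017,.08,.017),(.017,.08,.017),(.017,.065,.017),(-.017,.065,.017)):
        q=tcp+tx*a+tz*(o+b);out.append(proj("w",[q[0],q[1],.2444+h+c],cam)[0].round(0).tolist())
    print(o,h,out)
E
```

```text
(268, 72) 0.27 [0.6021 0.3339 0.27  ]
(268, 72) 0.274 [0.6026 0.3337 0.274 ]
(368, 72) 0.27 [0.6348 0.3358 0.27  ]
(368, 72) 0.274 [0.6342 0.3356 0.274 ]
(318, 72) 0.27 [0.6184 0.3348 0.27  ]
(318, 72) 0.274 [0.6184 0.3346 0.274 ]
(318, 116) 0.27 [0.6192 0.3207 0.27  ]
(318, 116) 0.274 [0.6192 0.3209 0.274 ]
(317.5, 200) 0.27 [0.6208 0.291  0.27  ]
(317.5, 200) 0.274 [0.6207 0.2922 0.274 ]
(317.5, 130) 0.27 [0.6194 0.316  0.27  ]
(317.5, 130) 0.274 [0.6193 0.3164 0.274 ]
0.003 0.009 [[260.0, 69.0], [365.0, 69.0], [363.0, 116.0], [262.0, 116.0]]
0.003 0.012 [[259.0, 68.0], [366.0, 68.0], [364.0, 116.0], [261.0, 117.0]]
0.006 0.009 [[260.0, 59.0], [365.0, 59.0], [363.0, 107.0], [262.0, 107.0]]
0.006 0.012 [[258.0, 58.0], [366.0, 58.0], [365.0, 107.0], [260.0, 107.0]]
0.009 0.009 [[260.0, 50.0], [365.0, 50.0], [364.0, 97.0], [261.0, 98.0]]
0.009 0.012 [[258.0, 48.0], [367.0, 48.0], [365.0, 98.0], [260.0, 98.0]]
```

Request:
arm_command(motion=[[1, 0, 0, 0, 0.104], [1, 0, 0, 0, 0.104], [1, -0.4, 0, -2.5, 0], [1, -0.4, 0, -3.5, 0], [1, -0.4, 0, -3.5, 0], [1, -0.4, 0, -3.5, 0], [1, -0.4, 0, -3.5, 0], [1, -0.4, 0, -3.5, 0], [1, -0.4, 0, -3.5, 0], [1, -0.4, 0, -3.5, 0], [1, -0.4, 0, -3.5, 0], [1, -0.4, 0, -3.5, 0], [1, -0.4, 0, -3.5, 0], [1, -0.4, 0, -3.5, 0], [1, -0.4, 0, -3.5, 0], [1, -0.4, 0, -3.5, 0], [1, 0, 0, -3.5, 0], [1, 0, 0, -0.7, 0], [1, 0, 0, 0, 0], [1, 0, 0, 0, 0]])

```text
clock: 8.75
tool_pos: [0.4863, -0.2544, 0.236]
tcp_rot: [-89.9, 0.1, -8.5]
contact_force: [-0.3, -0.1, -1.6]
gripper_width: 0.0161
```

```bash
python3 - <<'E'
from h import *
s=manip.read_state();print(s['tool_pos'],s['tcp_rot'],s['gripper_width'])
cam=P("wrist");np.savez("w4.npz",*cam)
cv2.imwrite("pics/w4.png",manip.grab_frame("wrist"))
im=manip.grab_frame("side")[60:200,260:420];cv2.imwrite("pics/s4.png",cv2.resize(im,None,fx=4,fy=4,interpolation=cv2.INTER_CUBIC))
E
```

```text
[ 0.48628929 -0.2544472   0.2359626 ] [-89.90268685   0.13995688  -8.53042614] 0.016122448279238654
```

View pics/w4.png

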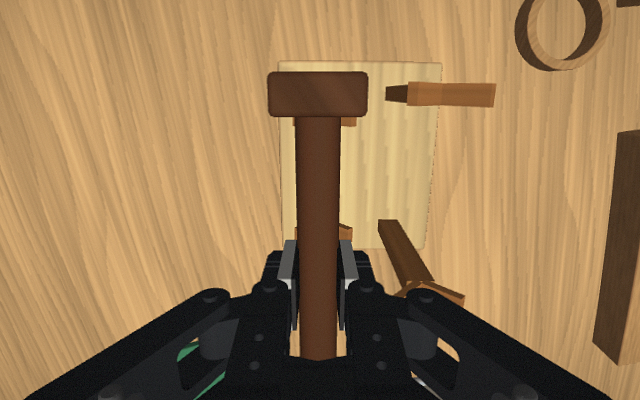

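View pics/s4.png

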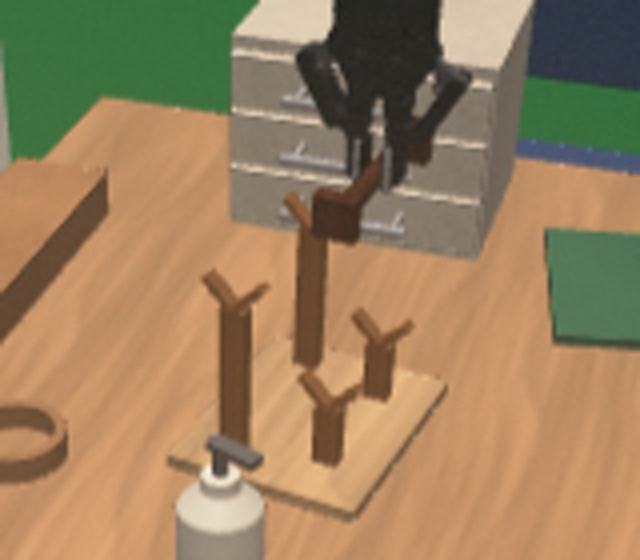

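```bash
python3 - <<'E'
from h import *
d=np.load("w4.npz");cam=[d[k] for k in d]
p=(.5259,-.2576,np.radians(-8.55));xl=-.0369
def W(q):
    c,s=np.cos(p[2]),np.sin(p[2]);return [p[0]+c*q[0]-s*q[1],p[1]+s*q[0]+c*q[1],q[2]]
for nm,x,y,z in(("tall+",xl+.075,.073,.165),("low+",xl,.053,.085),("low-",xl,-.053,.085),("tall-",xl+.075,-.073,.165)):
    print(nm,[proj("w",W((x+sx*.0217,y+sy*.007,z+.009)),cam)[0].round(0).tolist() for sx in(-1,1) for sy in(1,-1)],[proj("w",W((x+sx*.027,y+sy*.007,z+.0037)),cam)[0].round(0).tolist() for sx in(-1,1) for sy in(1,-1)])
print("base",[proj("w",W((a*.085,b*.105,.015)),cam)[0].round(0).tolist() for a,b in((-1,1),(1,1),(-1,-1),(1,-1))])
im=cv2.imread("pics/w4.png")[50:270,270:510];cv2.imwrite("pics/w4c.png",cv2.resize(im,None,fx=2.7,fy=2.7,interpolation=cv2.INTER_CUBIC))
E
```

```text
tall+ [[413.0, 81.0], [412.0, 105.0], [487.0, 82.0], [484.0, 106.0]] [[402.0, 81.0], [401.0, 105.0], [491.0, 82.0], [488.0, 106.0]]
low+ [[294.0, 109.0], [294.0, 127.0], [347.0, 109.0], [347.0, 127.0]] [[288.0, 109.0], [288.0, 126.0], [353.0, 109.0], [352.0, 126.0]]
low- [[296.0, 230.0], [296.0, 244.0], [344.0, 230.0], [344.0, 244.0]] [[291.0, 227.0], [291.0, 241.0], [349.0, 227.0], [349.0, 241.0]]
tall- [[396.0, 300.0], [395.0, 317.0], [457.0, 299.0], [455.0, 316.0]] [[387.0, 296.0], [386.0, 312.0], [462.0, 295.0], [459.0, 311.0]]
base [[273.0, 61.0], [440.0, 62.0], [279.0, 250.0], [422.0, 250.0]]
```

View pics/w4c.png

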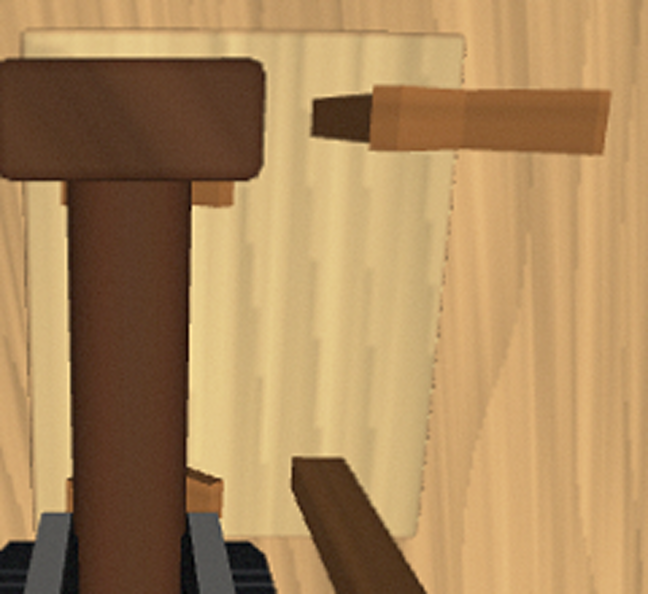

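The wrist view matches the fitted rack to within about 1 px along y. In x it sits about 4 px to the right (3–4 mm), so I'll shift a little in +x and then lower.

Request:
arm_command(motion=[[1, 0.4, 0, 0, 0], [1, 0, 3, 0, 0], [1, 0, 4, 0, 0], [1, 0, 4, 0, 0], [1, 0, 3, 0, 0], [1, 0, 1, 0, 0], [1, 0, 0, 0, 0], [1, 0, 0, 0, 0]])

```text
clock: 9.65
tool_pos: [0.492, -0.2565, 0.0888]
tcp_rot: [-90.1, -0.1, -8.5]
contact_force: [0.2, 0.2, -0.8]
gripper_width: 0.0165
```

```bash
python3 - <<'E'
from h import *
s=manip.read_state();print(s['tool_pos'],s['tcp_rot'],s['contact_force'])
a=manip.grab_frame("wrist")
b=manip.grab_frame("side")[60:200,260:420];b=cv2.resize(b,None,fx=4,fy=4,interpolation=cv2.INTER_CUBIC)
cv2.imwrite("pics/s5.png",b);cv2.imwrite("pics/w5.png",a)
E
```

```text
[ 0.49204178 -0.25648003  0.08881194] [-90.06186652  -0.11566659  -8.49977997] [ 0.17472378  0.18568416 -0.75889084]
```

View pics/w5.png

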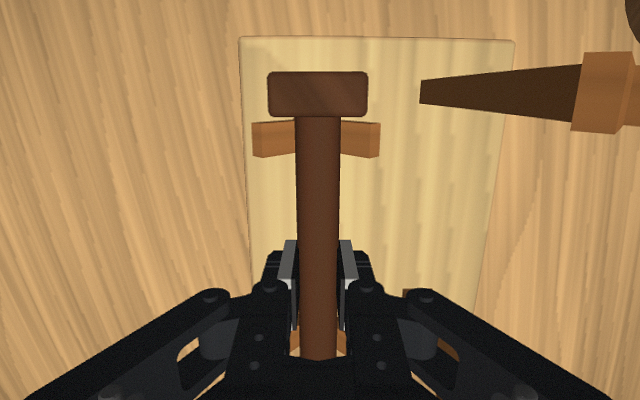

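View pics/s5.png

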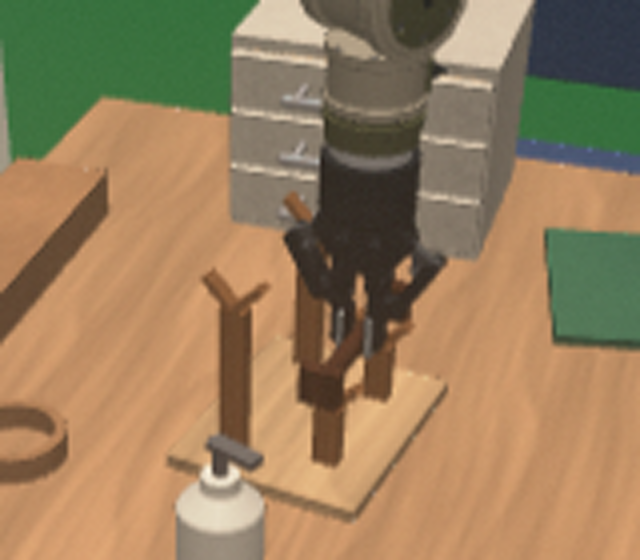

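```bash
python3 - <<'E'
from h import *
cam=P("wrist");yaw=np.radians(-8.5)
tz=np.array([-np.sin(yaw),np.cos(yaw),0])
c=-cam[2].T@cam[3]
for uv,z in(((318,72),.116),((318,116),.116),((360,120.5),.094),((360,155),.094),((275,155),.094),((275,121.5),.094)):
    print(uv,round(float(onz("w",uv,z,cam)@tz),4))
E
```

```text
(318, 72) -0.0992
(318, 116) -0.1132
(360, 120.5) -0.1165
(360, 155) -0.1304
(275, 155) -0.1304
(275, 121.5) -0.1168
```

The block-to-cradle gap is 3.4 mm and should be 5 mm, so I'll nudge +1.5 mm along tool z and lower.

Request:
arm_command(motion=[[1, 0, 0.5, 0.15, 0], [1, 0, 0.4, 0, 0], [1, 0, 0.3, 0, 0], [1, 0, 0.1, 0, 0], [1, 0, 0, 0, 0]])

```text
clock: 10.25
tool_pos: [0.4913, -0.2547, 0.0758]
tcp_rot: [-90.0, -0.1, -8.6]
contact_force: [-2.8, 2.2, 9.1]
gripper_width: 0.0161
```

Request:
arm_command(motion=[[0.9, 0, 0, 0, 0], [0.8, 0, 0, 0, 0], [0.6, 0, 0, 0, 0], [0.58, 0, 0, 0, 0], [0.58, 0, 0, 0, 0]])

```text
clock: 10.75
tool_pos: [0.4911, -0.2547, 0.0741]
tcp_rot: [-90.0, 0.0, -8.5]
contact_force: [-0.2, -0.3, 0.1]
gripper_width: 0.0356
```

Request:
arm_command(motion=[[0.58, 0, -1, 0, 0], [0.58, 0, -3, 0, 0], [0.58, 0, -4, 0, 0], [0.58, 0, -4, 0, 0], [0.58, 0, -4, 0, 0], [0.58, 0, 0, 0, 0]])

```text
clock: 11.35
tool_pos: [0.4937, -0.2564, 0.2412]
tcp_rot: [-90.3, -0.6, -8.5]
contact_force: [0.3, 0.1, 0.4]
gripper_width: 0.0357
```

```bash
python3 - <<'E'
from h import *
s=manip.read_state();print(s['tool_pos'],s['tcp_rot'],s['contact_force'])
cv2.imwrite("pics/w6.png",manip.grab_frame("wrist"));np.savez("w6.npz",*P("wrist"))
b=manip.grab_frame("side")[60:200,260:420];cv2.imwrite("pics/s6.png",cv2.resize(b,None,fx=4,fy=4,interpolation=cv2.INTER_CUBIC))
E
```

```text
[ 0.49366278 -0.25642571  0.24124001] [-90.29238591  -0.56562612  -8.53128984] [0.27740556 0.09934681 0.37216978]
```

View pics/w6.png

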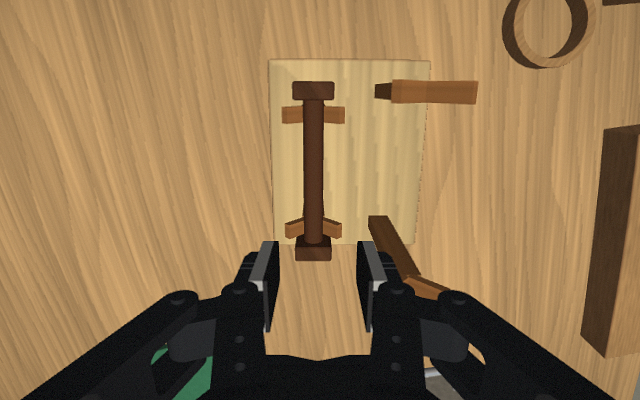

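View pics/s6.png

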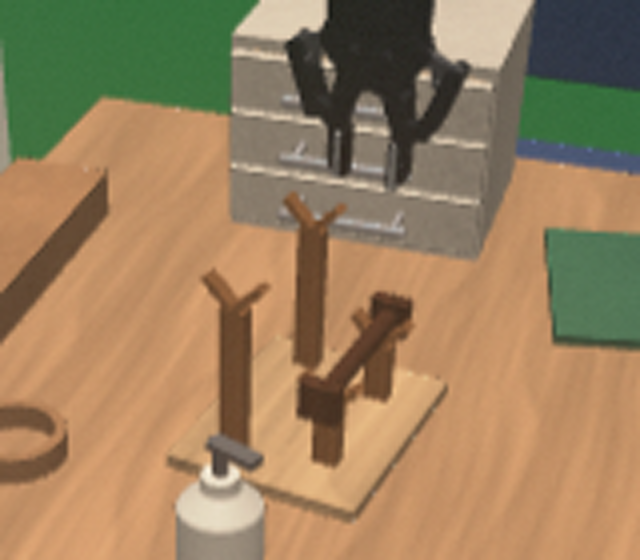

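The short rail rests in both low cradles, with its blocks just outside them (wrist rows 90 and 250). Next is the long rail.

Request:
arm_command(motion=[[0.58, 0, 0, 0, -0.109], [0.58, 0, 0, 0, -0.109], [0.58, 0.42, 0, 3.4, 0], [0.58, 0.42, 0, 3.4, 0], [0.58, 0.42, 0, 3.4, 0], [0.58, 0.42, 0, 3.4, 0], [0.58, 0.42, 0, 3.4, 0], [0.58, 0.42, 0, 3.4, 0], [0.58, 0.42, 0, 3.4, 0], [0.58, 0.42, 0, 3.4, 0], [0.58, 0.42, 0, 3.4, 0], [0.58, 0.42, 0, 3.4, 0], [0.58, 0.42, 0, 3.4, 0], [0.58, 0.42, 0, 3.4, 0], [0.58, 0.42, 0, 3.4, 0], [0.58, 0.42, 0, 3.4, 0], [0.58, 0, 0, 1.1, 0], [0.58, 0, 0, 0, 0], [0.58, 0, 0, 0, 0]])

```text
clock: 13.35
tool_pos: [0.5156, 0.2345, 0.2333]
tcp_rot: [-90.1, 0.1, 4.0]
contact_force: [0.2, 1.0, 0.3]
gripper_width: 0.0359
```

```bash
python3 - <<'E'
from h import *
s=manip.read_state();print(s['tool_pos'],s['tcp_rot'],s['contact_force'])
cam=P("wrist");im=manip.grab_frame("wrist");cv2.imwrite("pics/w7.png",im);np.savez("w7.npz",*cam)
im=im.astype(int);pts=[]
for r in range(110,220,5):
    l=im[r,285:345];k=np.where(l[:,2]-l[:,0]>12)[0];pts.append(onz("w",(285+(k.min()+k.max())/2,r),.018,cam))
pts=np.array(pts);f=np.polyfit(pts[:,1],pts[:,0],1);print(-np.degrees(np.arctan(f[0])),np.polyval(f,.235))
E
```

```text
[0.51558857 0.23450523 0.23328994] [-90.06495066   0.11175644   3.9578921 ] [0.22477529 1.03881519 0.30841806]
3.6346252197868973 0.5165886227221665
```

View pics/w7.png

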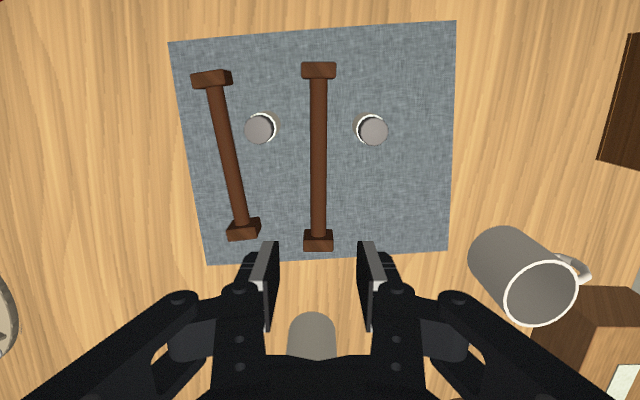

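The middle rail spans rows 62–250, longer than the spare's 70–240, and it's centred at column 318 between the two sticks. I'll descend.

Request:
arm_command(motion=[[0.58, 0.05, 4, 0, 0], [0.58, 0, 4, 0, 0], [0.58, 0, 4, 0, 0], [0.58, 0, 4, 0, 0], [0.58, 0, 3, 0, 0], [0.58, 0, 1, 0, 0], [0.58, 0, 0, 0, 0]])

```text
clock: 14.1
tool_pos: [0.5156, 0.2338, 0.0331]
tcp_rot: [-90.1, 0.2, 3.9]
contact_force: [0.1, 0.4, -0.2]
gripper_width: 0.0358
```

```bash
python3 - <<'E'
from h import *
cv2.imwrite("pics/w8.png",manip.grab_frame("wrist"))
E
```

```text
(no output)
```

View pics/w8.png

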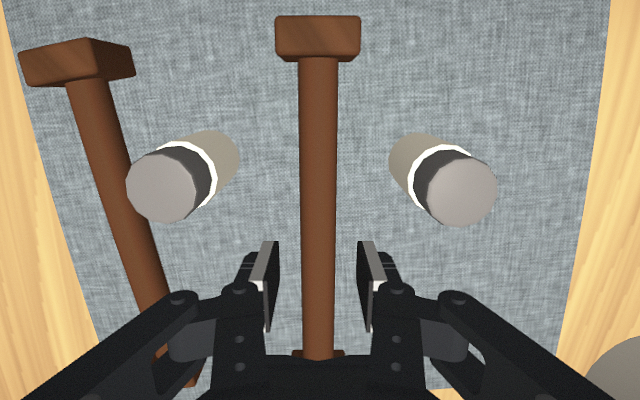

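The bar is centred at column 318 between the pads, and both sticks are clear. I'll go down and grip.

Request:
arm_command(motion=[[0.58, 0, 1.3, 0, 0], [0.58, 0, 1.2, 0, 0], [0.58, 0, 0, 0, 0], [1, 0, 0, 0, 0], [1, 0, 0, 0, 0], [1, 0, 0, 0, 0], [1, 0, 0, 0, 0], [1, 0, 0, 0, 0], [1, 0, 0, 0, 0]])

```text
clock: 15.05
tool_pos: [0.5168, 0.2354, 0.0095]
tcp_rot: [-90.0, -0.0, 4.0]
contact_force: [-0.6, -1.0, 1.4]
gripper_width: 0.0161
```

Request:
arm_command(motion=[[1, 0, -1, 0, 0], [1, 0, -2, 0, 0], [1, 0, -4, 0, 0], [1, 0, -4, 0, 0], [1, 0, -4, 0, 0], [1, 0, -4, 0, 0], [1, 0, -4, 0, 0], [1, 0, -4, 0, 0], [1, 0, 0, 0, 0], [1, 0, 0, 0, 0]])

```text
clock: 16.05
tool_pos: [0.5171, 0.2354, 0.2806]
tcp_rot: [-90.0, -0.2, 4.0]
contact_force: [-0.5, 1.2, -2.5]
gripper_width: 0.0158
```

```bash
python3 - <<'E'
from h import *
s=manip.read_state();print(s['tool_pos'],s['tcp_rot'],s['gripper_width'])
cam=P("wrist");np.savez("w9.npz",*cam)
cv2.imwrite("pics/w9.png",manip.grab_frame("wrist"))
yaw=np.radians(3.9);tcp=s['tool_pos']
tx=np.array([np.cos(yaw),np.sin(yaw)]);tz=np.array([-np.sin(yaw),np.cos(yaw)])
for o in(.002,.005,.008,.011):
    out=[]
    for a,b in((-.017,.1),(.017,.1),(.017,.085),(-.017,.085)):
        q=tcp[:2]+tx*a+tz*(o+b);out.append(proj("w",[q[0],q[1],tcp[2]+.0105+.017],cam)[0].round(0).tolist())
    print(o,out)
E
```

```text
[0.51714391 0.23538901 0.28064506] [-89.97465922  -0.15746221   3.95213683] 0.015798701922113658
0.002 [[259.0, 4.0], [369.0, 4.0], [368.0, 55.0], [261.0, 55.0]]
0.005 [[259.0, -7.0], [370.0, -7.0], [368.0, 45.0], [260.0, 45.0]]
0.008 [[258.0, -17.0], [370.0, -17.0], [368.0, 35.0], [260.0, 35.0]]
0.011 [[258.0, -28.0], [370.0, -28.0], [369.0, 25.0], [260.0, 25.0]]
```

View pics/w9.png

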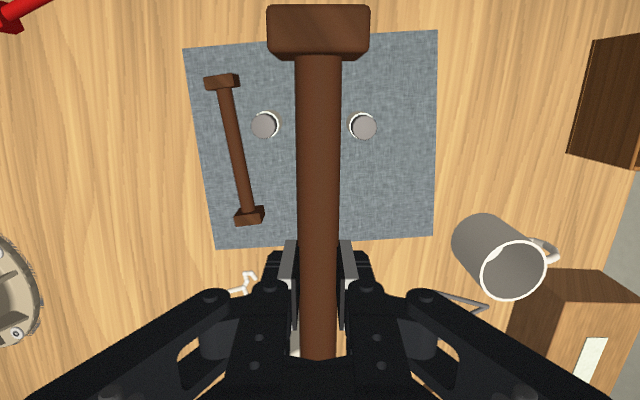

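The long rail is gripped, about 2 mm off the TCP along the rail. The sticks and the spare look undisturbed. I'll carry it across above the pump.

Request:
arm_command(motion=[[1, 0, 0, 0, 0.109], [1, 0, 0, 0, 0.109], [1, 0.87, 0, -2.4, 0], [1, 0.87, 0, -3.4, 0], [1, 0.87, 0, -3.4, 0], [1, 0.87, 0, -3.4, 0], [1, 0.87, 0, -3.4, 0], [1, 0.87, 0, -3.4, 0], [1, 0.87, 0, -3.4, 0], [1, 0.87, 0, -3.4, 0], [1, 0.87, 0, -3.4, 0], [1, 0.87, 0, -3.4, 0], [1, 0.87, 0, -3.4, 0], [1, 0.87, 0, -3.4, 0], [1, 0.87, 0, -3.4, 0], [1, 0.87, 0, -3.4, 0], [1, 0, 0, -2.2, 0], [1, 0, 2, 0, 0], [1, 0, 2, 0, 0], [1, 0, 0, 0, 0]])

```text
clock: 18.1
tool_pos: [0.5621, -0.2643, 0.2339]
tcp_rot: [-89.8, 0.5, -8.6]
contact_force: [-1.2, 0.9, -0.9]
gripper_width: 0.0159
```

```bash
python3 - <<'E'
from h import *
s=manip.read_state();print(s['tool_pos'],s['tcp_rot'],s['gripper_width'])
cam=P("wrist");np.savez("w10.npz",*cam)
cv2.imwrite("pics/w10.png",manip.grab_frame("wrist"))
b=manip.grab_frame("side")[60:200,260:420];cv2.imwrite("pics/s10.png",cv2.resize(b,None,fx=4,fy=4,interpolation=cv2.INTER_CUBIC))
E
```

```text
[ 0.56210921 -0.26427475  0.23390652] [-89.77977129   0.50883218  -8.57676795] 0.015932771235920896
```

View pics/w10.png

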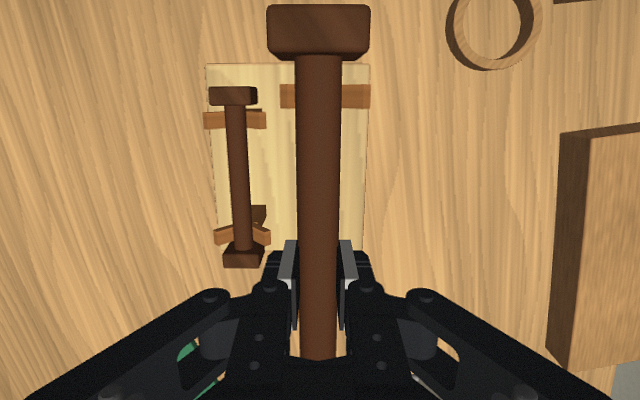

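View pics/s10.png

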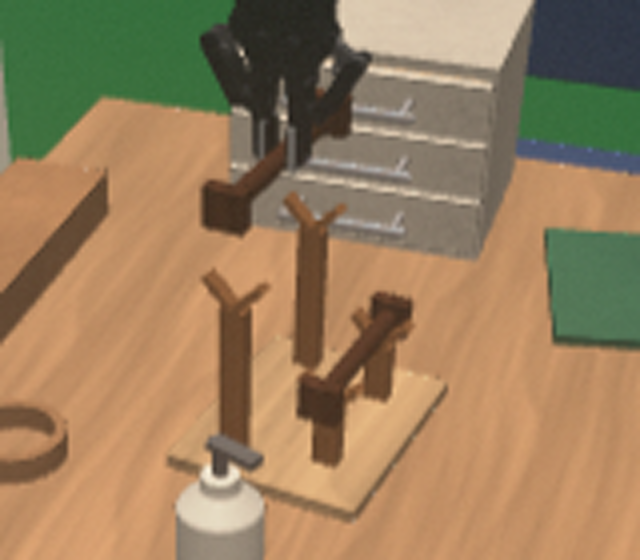

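Request:
arm_command(motion=[[1, 0.4, 2, 0, 0], [1, 0, 2, 0, 0], [1, 0, 1.5, 0, 0], [1, 0, 0.5, 0, 0], [1, 0, 0, 0, 0], [1, 0, 0, 0, 0]])

```text
clock: 18.8
tool_pos: [0.5692, -0.2662, 0.1806]
tcp_rot: [-90.0, -0.1, -8.5]
contact_force: [-0.2, 0.4, -0.9]
gripper_width: 0.0159
```

```bash
python3 - <<'E'
from h import *
s=manip.read_state();print(s['tool_pos'],s['tcp_rot'],s['contact_force'])
cam=P("wrist");np.savez("w11.npz",*cam)
im=manip.grab_frame("wrist");cv2.imwrite("pics/w11.png",im[:260,160:480].repeat(2,0).repeat(2,1))
b=manip.grab_frame("side")[60:200,260:420];cv2.imwrite("pics/s11.png",cv2.resize(b,None,fx=4,fy=4,interpolation=cv2.INTER_CUBIC))
E
```

```text
[ 0.56922641 -0.26617486  0.18058844] [-90.04736218  -0.09157849  -8.52312643] [-0.15414824  0.35147715 -0.91248275]
```

View pics/w11.png

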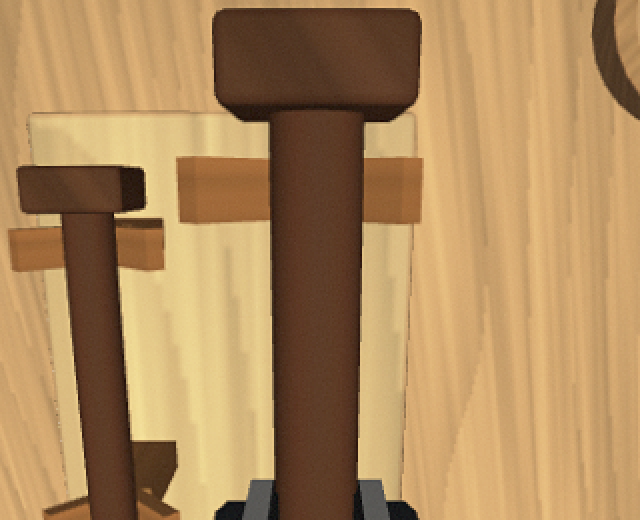

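View pics/s11.png

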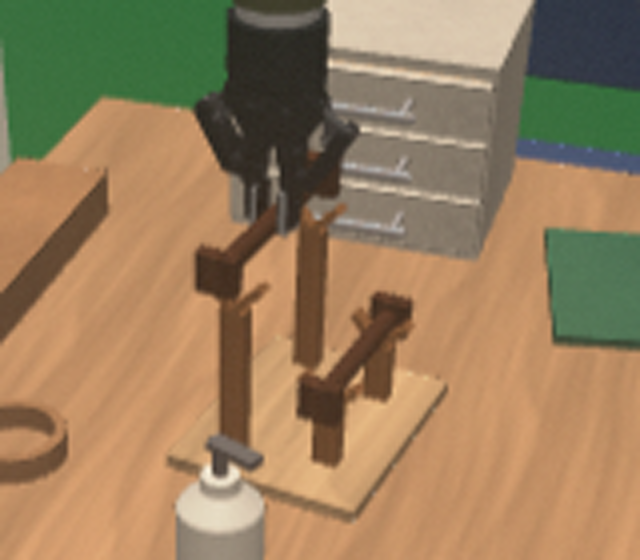

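```bash
python3 - <<'E'
from h import *
d=np.load("w11.npz");cam=[d[k] for k in d];yaw=np.radians(-8.5)
tz=np.array([-np.sin(yaw),np.cos(yaw),0]);tcp=np.array([0.5692,-.2662,.1806]);print("tcp",tcp@tz)
for nm,uv,z in(("outer",(318,4.5),.2081),("in top",(318,51.5),.2081),("in bot",(280,60.5),.1741),("cr out",(270,78),.174),("cr out",(360,78.5),.174),("cr in",(270,110.5),.174),("cr in",(360,111),.174)):
    print(nm,round(float(onz("w",uv,z,cam)@tz),4))
E
```

```text
tcp -0.1791429060119679
outer -0.0771
in top -0.0908
in bot -0.0906
cr out -0.0975
cr out -0.0977
cr in -0.1108
cr in -0.111
```

The gap is 6.9 mm where 5 mm is wanted, and the bar sits 3.6 mm too far in +x. I'll correct both and lower.

Request:
arm_command(motion=[[1, -0.35, 0, -0.17, 0], [1, 0, 0.8, 0, 0], [1, 0, 0.4, 0, 0], [1, 0, 0, 0, 0]])

```text
clock: 19.3
tool_pos: [0.5643, -0.2668, 0.1661]
tcp_rot: [-90.0, 0.1, -8.5]
contact_force: [-0.3, -0.0, -1.6]
gripper_width: 0.0164
```

```bash
python3 - <<'E'
from h import *
s=manip.read_state();print(s['tool_pos'],s['tcp_rot'],s['contact_force'])
im=manip.grab_frame("wrist");cv2.imwrite("pics/w12.png",im[:260,160:480].repeat(2,0).repeat(2,1))
E
```

```text
[ 0.5642571  -0.26678677  0.16611216] [-89.95770706   0.10165555  -8.54455539] [-0.25689314 -0.02586493 -1.62230956]
```

View pics/w12.png

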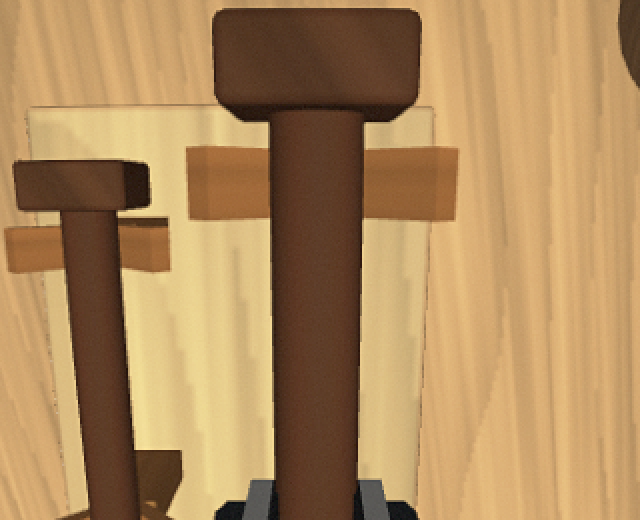

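Request:
arm_command(motion=[[1, 0.1, 0.5, 0, 0], [1, 0, 0.4, 0, 0], [1, 0, 0.3, 0, 0], [1, 0, 0, 0, 0], [1, 0, 0, 0, 0]])

```text
clock: 19.85
tool_pos: [0.5661, -0.2674, 0.1581]
tcp_rot: [-90.1, -0.1, -8.5]
contact_force: [-4.6, 2.3, 12.6]
gripper_width: 0.0162
```

Request:
arm_command(motion=[[0.9, 0, 0, 0, 0], [0.8, 0, 0, 0, 0], [0.65, 0, 0, 0, 0], [0.58, 0, 0, 0, 0], [0.58, 0, 0, 0, 0]])

```text
clock: 20.35
tool_pos: [0.5659, -0.2673, 0.155]
tcp_rot: [-90.0, 0.0, -8.5]
contact_force: [0.1, 1.0, -0.4]
gripper_width: 0.0361
```

Request:
arm_command(motion=[[0.58, 0, -1, 0, 0], [0.58, 0, -3, 0, 0], [0.58, 0, -4, 0, 0], [0.58, 0, -4, 0, 0], [0.58, 0, 0, 0, 0], [0.58, 0, 0, 0, 0]])

```text
clock: 20.95
tool_pos: [0.5666, -0.2677, 0.277]
tcp_rot: [-90.1, -0.2, -8.5]
contact_force: [0.5, -0.6, -0.3]
gripper_width: 0.0361
```

```bash
python3 - <<'E'
from h import *
s=manip.read_state();print(s['tool_pos'],s['tcp_rot'],s['contact_force'])
np.savez("w13.npz",*P("wrist"))
im=manip.grab_frame("wrist");cv2.imwrite("pics/w13.png",im)
b=manip.grab_frame("side");cv2.imwrite("pics/s13f.png",b);cv2.imwrite("pics/s13.png",cv2.resize(b[60:200,260:420],None,fx=4,fy=4,interpolation=cv2.INTER_CUBIC))
E
```

```text
[ 0.56664017 -0.26771898  0.27697944] [-90.08313239  -0.17362626  -8.53223671] [ 0.49740905 -0.57900743 -0.28057825]
```

View pics/w13.png

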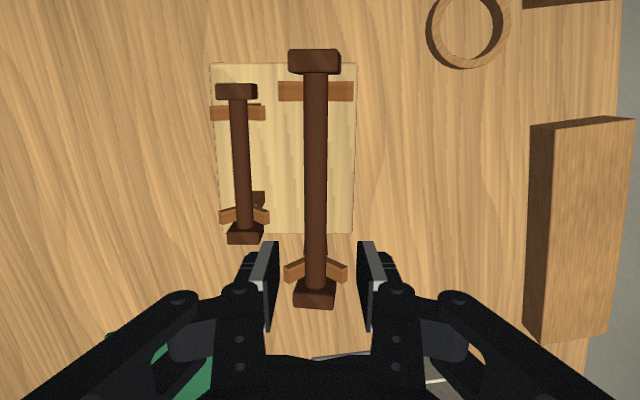

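View pics/s13.png

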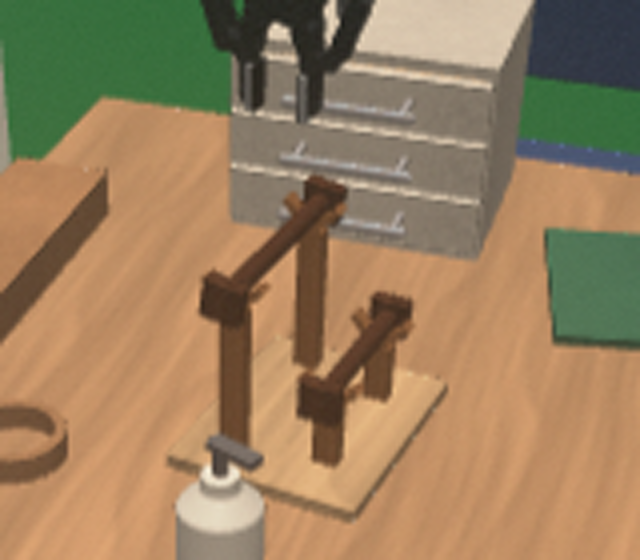

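Both rails rest in their cradles, with the blocks outside them on both ends. I'll check the whole scene once.

View pics/s13f.png

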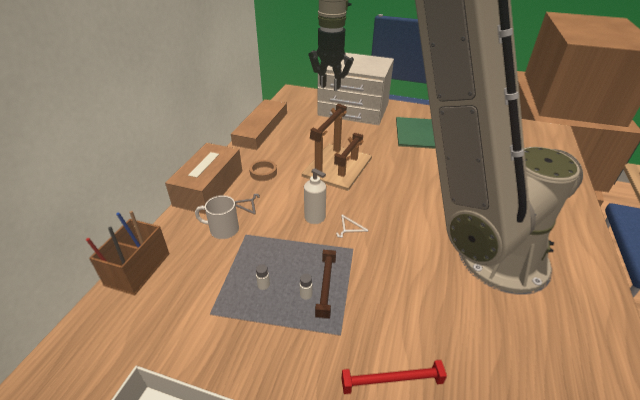

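The spare at (326,283), the sticks at (262,278) and (306,288), the pump, mug, hangers, tape and red rail are all where they started. I'm handing in.

```bash
python3 - <<'E'
from h import *
print(manip.finish_job(), manip.read_state()['clock'])
E
```

```text
the job is handed in; nothing more can be done
the job is handed in; nothing more can be done
```

The hanger rack is back together: the short rail lies across the low front cradles and the long rail across the tall rear ones, placed in that order. I handed it in at about 21 s of the 59 s allowed; no verdict is reported.

- **Seating:** In the last wrist and side pictures both rails rest in both of their cradles, with the end blocks just outside them. I nudged each rail along its length by 1.5–2 mm before lowering it. I did not measure the final end gaps again.
- **Everything else:** In the last side picture the spare rail, glue sticks, pump, mug, hangers, tape and red look-alike appear where they were at the start and still standing. I judged this by eye, not by measuring.
- **Forces:** The largest contact force I read was about 13 N, as the long rail seated, and the gripper was clear above the rack at the end.
- **Disagreement:** The wrist camera put things 2–4 mm further out in x than the fixed cameras did. I corrected for this against the cradles as seen in the wrist view.

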